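# Read test cassettes on a blue-light table

## Task

Get the test cassettes ready to read on the blue-light table: open the amber cover fully and lay the yellow-green scale rule flat on the blue plate with its plain back edge flush along the aluminium rail at the front. Set every cassette lying on the bench flat on the plate, square to the rule and with its sample-well end flush against the rule's graduated edge, then lower the amber cover gently until it is fully down and only then press the blue light key. Leave the bench timer and the blue-capped bottle where they are.

Things in the scene. Friction and masses are not known exactly. Their poses are not given: they have to be found in the camera images.
- light_table: blue-light table fixed on the bench right of the laptop: white housing 151 mm deep, 290 wide, flat top 35 mm above the bench. Origin under the middle of its blue plate, at bench height; x away from the robot, y left, z up. Plate flush in the top, x -55 to 47 mm, y -112 to 112; in front of it the rail and two thin posts (22 mm high, at y -115 and 115) that carry the closed cover, behind it the hinge block (17 mm high)
- rail_face (a point): middle of the foot of the aluminium rail along the plate's front edge, where its inner face meets the blue plate (4.5 mm high, 8 mm thick, as long as the plate). Axes as the table's: x from the rail across the plate towards the hinge, y left along the rail, z up; the plate is at z 0
- amber_cover (a joint): hinge of the flat clear amber cover (146 x 246 x 4 mm, 0.25 kg), rad: 0 fully down on its stops, 1.66 (95 degrees) fully open. Almost free: above 1.57 it stays open by itself, lower it falls shut when let go. Closed, its underside is 22 mm above the blue plate
- cover_hinge (a point): middle of the cover's hinge line at the rear of the table, 59.5 mm above the bench, 123 mm behind the rail's inner face; its y axis is the hinge line
- cover_bar (a point): middle of the cover's steel bar handle: round, 10 mm diameter, 100 mm long, parallel to the hinge line, on two stays 39 mm in front of the cover's front lip. 187 mm from the hinge line; closed, 4 mm lower than it; fully open, on top, 0.25 m above the bench. It can be pinched from above with a finger on each side and turns between the fingers as the cover swings
- light_key_top (a point): top centre of the round blue light key (22 mm diameter) on the housing's top right of the plate, near its front; pressed straight down
- light_key (a joint): travel of the light key in m: 0 released, 0.005 fully down; a spring of about 4 N brings it back
- rule: yellow-green scale rule, 190 x 24 x 4 mm, 80 g, with a black finger grip on top (40 mm along the rule, 12 wide, top 19 mm above the underside, centred at x -2 mm). Origin centre of the underside; y along its length, x to the graduated edge (x +12 mm); plain back edge at x -12. Starts flat on the bench left of the laptop, graduated edge away from the robot within 20 degrees
- rule_back_left (a point): point on the plain back edge of the rule, at its foot, 90 mm from the middle towards +y
- rule_back_right (a point): the same point towards -y
- cassette_0: flat test cassette, pale blue, 60 x 20 x 8 mm, 25 g, marked with one or two red lines. Origin centre of its underside; x along the 60 mm length, from the round sample well (x -17 mm; the well end is at x -30) to the reading window (x +6). Starts flat on the bench in front of the laptop, well end towards the robot within 30 degrees. Absent (None) in some runs
- cassette_1: flat test cassette, pale blue, 60 x 20 x 8 mm, 25 g, marked with one or two red lines. Origin centre of its underside; x along the 60 mm length, from the round sample well (x -17 mm; the well end is at x -30) to the reading window (x +6). Starts flat on the bench in front of the laptop, well end towards the robot within 30 degrees. Absent (None) in some runs
- cassette_2: flat test cassette, pale blue, 60 x 20 x 8 mm, 25 g, marked with one or two red lines. Origin centre of its underside; x along the 60 mm length, from the round sample well (x -17 mm; the well end is at x -30) to the reading window (x +6). Starts flat on the bench in front of the laptop, well end towards the robot within 30 degrees. Absent (None) in some runs
- cassette_3: flat test cassette, pale blue, 60 x 20 x 8 mm, 25 g, marked with one or two red lines. Origin centre of its underside; x along the 60 mm length, from the round sample well (x -17 mm; the well end is at x -30) to the reading window (x +6). Starts flat on the bench in front of the laptop, well end towards the robot within 30 degrees. Absent (None) in some runs
- well_end_0 (a point): middle of the foot of the well end of cassette_0
- well_end_1 (a point): middle of the foot of the well end of cassette_1
- well_end_2 (a point): middle of the foot of the well end of cassette_2
- well_end_3 (a point): middle of the foot of the well end of cassette_3
- timer: white digital bench timer, 62 x 66 x 19 mm, on the bench: leave alone
- buffer_bottle: reagent bottle with a blue cap, 56 mm diameter, 105 mm high: leave alone

How it is judged:
By the outcome, as a careful person would: the job done as asked, in the order asked, and still so for the second after the job is handed in, with the robot touching nothing.
Of cassette_0, cassette_1, cassette_2, cassette_3 only 2 to 4 are there at a start; the rules pass over those that are not, and their reading is None.
At some moment in a run one of rule, cassette_0, cassette_1, cassette_2, cassette_3 may be knocked a few centimetres aside while the robot is not near it.
It also fails if it takes over 210 s, if anything falls off the work surface, if the arm or the gripper's body presses on something with over 40 N, if the wrist force passes 120 N, or if a joint passes its speed limit or range.

## Robot

A 6-joint arm with a two-finger parallel gripper is mounted at the origin on a cart in front of the work surface, level with it; the furniture and walls round the work are solid. World frame = base frame: x ahead of the robot, y to its left, z up, the work surface at z = 0. Lengths are in m, angles in rad, forces in N, time in s.
With the tool pointing down it reaches from about 0.35 to 0.775 m from the base axis. Payload 7.3 kg.
Tool frame: the origin (TCP) lies on the mounting face of the last link; the fingertips stand 178 mm ahead of it and the grasp point (between the pads) lies 159 mm ahead of it (robot.tcp_to_tips is the distance from the TCP to the fingertips, in m); z points along the fingers, y is the direction in which the jaws open and shut (so a half turn about z gives the same grasp; the last joint's range is limited). The gripper opens to 92 mm and grips with 3 to 60 N. Pads are 19 mm wide; open, the fingers measure 130 mm over their backs; the gripper's body (75 mm by 190 mm) begins 47 mm behind the grasp point.
Start: joints at [-1.249, 0.342, 1.524, -0, 1.275, -0.146], TCP at [0.237, -0.469, 0.405] pointing down, gripper open.
Joint ranges: [-2.53, 2.53], [-0.77, 2.02], [0.04, 2.7], [-1, 4.14], [0.28, 2.66], [-3.11, 3.11]. Speed limits (rad/s): [2.57, 2.57, 3.14, 3.14, 3.14, 3.14].

## Interface

Orientations are given as [roll, pitch, yaw] about the fixed x, y, z axes, in that order (R = Rz(yaw) Ry(pitch) Rx(roll)).
In Python, from cell import robot, viewer gives the robot as it stands.
- The arm moves only by the shell command python3 -m creep 'ROWS' [OPENING] [FORCE]. ROWS is JSON, a list that holds one entry, the list of rows, each a list of 6 numbers: the shift along the world's x, y, z in mm, then the turn, a rotation vector about the world's x, y, z in degrees. A call has 1 to 5 rows; each row shifts and turns the pose as measured when the row begins; what a row does not reach is not made up. A row lasts 1/12 s, in which the tool goes at most 41.7 mm and 7.16 degrees, less where a joint would pass 70% of its speed; a pose out of reach is approached as far as the arm can. A call with a gripper value outside its range is refused whole. OPENING is the closure, from -1 (fully open) to 1 (shut), set as the call begins (- or left out, the last holds). The fingers move at their own pace and stop on an object; FORCE is the grip in N (left out, the last holds). Time passes only in rows, so rows that do not move let the fingers close. It gives the time, the measured TCP pose, the force and the opening at its end, in the units of the state.
- robot.observe(): the state, without advancing time (a new reading comes with each control period).
- viewer.read_camera(name): name is "scene" or "top"; returns the picture (420x560x3 uint8, blue, green, red); there is no depth.
- viewer.camera_model(name): a dict with "fx", "fy", "cx", "cy" (pixels), "pose" (4x4, takes a point from camera to world coordinates). Camera axes: x right, y up, looking along -z (the intrinsics and any distortion apply to the point x, -y, -z); pixel columns grow to the right and rows downward; lengths in m; the calibration is good to about 2 mm. A picture is of the moment at which its call begins. camera_model takes no time and is no camera call.
- robot.hand_in(): hands the job in, once; it reports no verdict.
The state is a dict: "time": time; "qpos": joint angles; "qvel": joint speeds; "joint_efforts": joint torques, N m; "tool_pos": TCP position; "tool_rot": TCP orientation; "contact_force": force on the tool from outside, world axes, zero at the start; "torque": the same for the moment, N m; "opening": finger opening in m.
Only numpy, scipy, OpenCV 4.12 (cv2) and the standard library are available. Lean on these libraries where they do the work, as an engineer would, in place of code of your own. Each camera call takes 0.05 s, during which the arm holds its last target. There are 200 camera calls.

## Working session

There is one attempt and no reset: what is moved stays moved. The work goes in short steps, Python scripts to look and compute and a shell command to move; the robot and the scene stay as the last step left them, time stands still between calls to the robot, and variables do not carry over. Pictures are saved under pics/ and viewed, about 12 in all and at most 16, crops included, and the job is handed in when it is done.

```bash
mkdir -p pics; ls; python3 - <<'E'
from cell import robot, viewer
import cv2
for n in ("scene","top"):
    im=viewer.read_camera(n); cv2.imwrite(f"pics/{n}0.png",im)
    m=viewer.camera_model(n); print(n,{k:m[k] for k in m})
print(robot.observe())
E
```

```text
pics
scene {'fx': 455.07051907991837, 'fy': 455.07051907991837, 'cx': 271.872783579854, 'cy': 215.05103772492475, 'pose': array([[ 0.98428462,  0.08486421, -0.15486074,  0.33318876],
       [-0.17623379,  0.41645017, -0.89191418, -1.39362232],
       [-0.01119982,  0.90518911,  0.42486144,  0.73294977],
       [ 0.        ,  0.        ,  0.        ,  1.        ]])}
top {'fx': 542.9883319077609, 'fy': 542.9883319077609, 'cx': 277.6105603606359, 'cy': 216.16288747187605, 'pose': array([[-1.19132821e-03,  9.77761512e-01, -2.09716491e-01,
         2.50965867e-01],
       [-9.99998418e-01, -1.44182481e-03, -1.04157032e-03,
        -3.75005605e-02],
       [-1.32078181e-03,  2.09714919e-01,  9.77761683e-01,
         1.61744970e+00],
       [ 0.00000000e+00,  0.00000000e+00,  0.00000000e+00,
         1.00000000e+00]])}
{'time': 0.1, 'qpos': array([-1.24897132e+00,  3.42628260e-01,  1.52489119e+00, -2.43779774e-05,
        1.27540255e+00, -1.45973711e-01]), 'qvel': array([ 0.00079529, -0.00210287, -0.00336309, -0.00078572,  0.00134668,
       -0.00070398]), 'joint_efforts': array([ 1.84245015e-03, -4.32004380e+01, -2.44693619e+01,  7.19704432e-02,
        5.25564118e-02, -4.80679773e-05]), 'tool_pos': array([ 0.23672636, -0.46846912,  0.40413775]), 'tool_rot': array([-3.14027406e+00, -1.70295085e-04,  4.67805719e-01]), 'contact_force': array([-0.0158592 ,  0.16368   ,  0.89838506]), 'torque': array([-0.00616501, -0.06850272, -0.02255659]), 'opening': 0.09188682386609136}
```

View pics/top0.png

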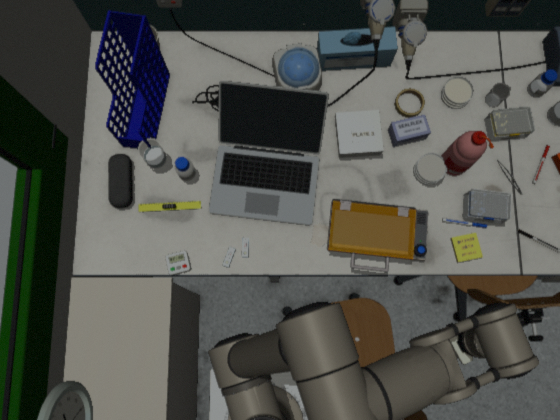

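View pics/scene0.png

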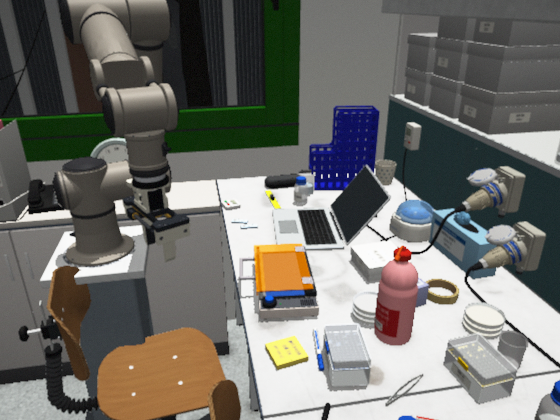

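Top view: rule at about (170,207), two cassettes at (229,257) and (245,248), timer (178,262), and the table with its closed cover at (375,232), bar at (370,265).

```bash
cat > h.py <<'E'
import numpy as np, cv2
from cell import robot, viewer
def w2p(P,n="top"):
    m=viewer.camera_model(n); T=np.linalg.inv(m["pose"]); P=np.atleast_2d(P)
    c=P@T[:3,:3].T+T[:3,3]
    return np.c_[m["cx"]+m["fx"]*c[:,0]/-c[:,2], m["cy"]+m["fy"]*-c[:,1]/-c[:,2]]
def p2w(uv,z,n="top"):
    m=viewer.camera_model(n); uv=np.atleast_2d(np.float64(uv)); z=np.broadcast_to(z,len(uv))
    d=np.c_[(uv[:,0]-m["cx"])/m["fx"],-(uv[:,1]-m["cy"])/m["fy"],-np.ones(len(uv))]@m["pose"][:3,:3].T
    o=m["pose"][:3,3]; s=(z-o[2])/d[:,2]
    return o+d*s[:,None]
def crop(im,x0,y0,x1,y1,s,name):
    c=cv2.resize(im[y0:y1,x0:x1],None,fx=s,fy=s,interpolation=cv2.INTER_CUBIC); cv2.imwrite(f"pics/{name}.png",c)
def rect(mask,z):
    "largest blobs -> world centre, yaw(deg) of long side, size"
    n,l,st,_=cv2.connectedComponentsWithStats(mask.astype(np.uint8)); out=[]
    for i in range(1,n):
        if st[i,4]<25: continue
        v,u=np.nonzero(l==i); W=p2w(np.c_[u,v],z)[:,:2]
        c,sz,a=cv2.minAreaRect((W*1000).astype(np.float32)); C=np.cov(W.T); e,V=np.linalg.eigh(C); d=V[:,1]
        out.append((st[i,4],W.mean(0).round(4),np.round(c,1),np.round(sz,1),round(np.degrees(np.arctan2(d[1],d[0])),1)))
    return out
E
python3 - <<'E'
from h import *
im=viewer.read_camera("top"); b,g,r=[im[...,i].astype(int) for i in range(3)]
crop(im,140,195,270,275,6,"left1"); crop(im,320,192,440,280,6,"tab1")
m=(g>150)&(b<110)&(r>120); m[:, :100]=0; m[:,260:]=0
print("rule",rect(m,.004))
hs=cv2.cvtColor(im,cv2.COLOR_BGR2HSV); print(im[257,226:233],im[265,215])
E
```

```text
rule []
[[142 143 139]
 [143 144 140]
 [143 143 141]
 [135 136 132]
 [143 143 140]
 [140 141 137]
 [101 102  97]] [134 141 142]
```

View pics/left1.png

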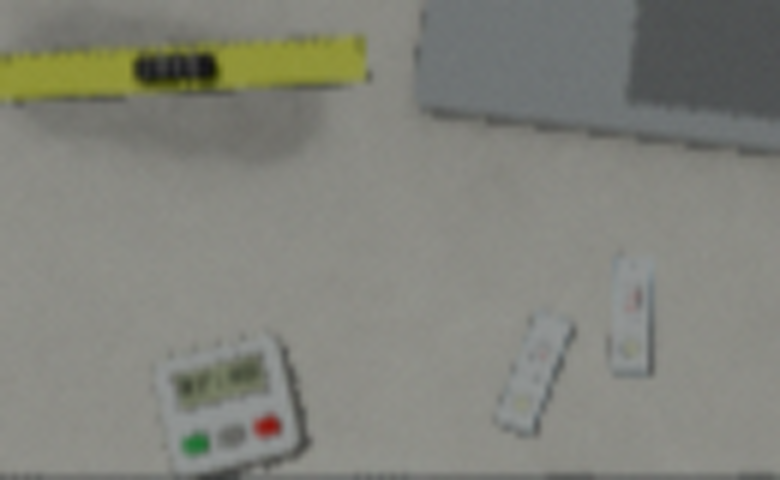

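View pics/tab1.png

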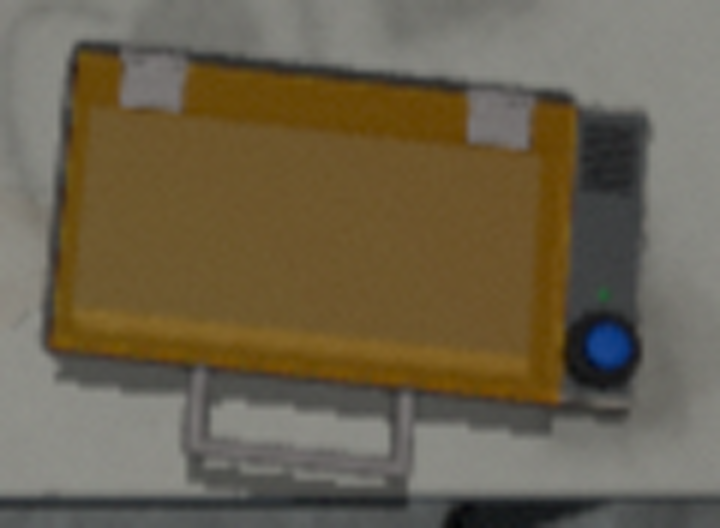

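```bash
cat >> h.py <<'E'
def tab(P,t):
    "table frame (m) -> world"
    P=np.atleast_2d(P); c,s=np.cos(t[2]),np.sin(t[2]); return np.c_[P[:,0]*c-P[:,1]*s+t[0],P[:,0]*s+P[:,1]*c+t[1],P[:,2]]
def fit(P,px,x0,n="top"):
    from scipy.optimize import least_squares
    s=least_squares(lambda t:(w2p(tab(P,t),n)-px).ravel(),x0,x_scale=[.1,.1,.1]); return s.x,s.fun.reshape(-1,2)
def un(c,x0,y0,s): return (np.array(c,float)+.5)/s-.5+[x0,y0]
E
python3 - <<'E'
from h import *
P=np.array([[66,123,61],[66,-123,61],[-80,123,61],[-80,-123,61],[-119,54,55.5],[-119,-54,55.5]])/1000
P[4:,1]=[.05,-.05]
px=un([[77,46],[577,96],[48,350],[560,402],[190,457],[406,468]],320,192,6)
t,f=fit(P,px,[.45,-.25,0]); print("table",t,np.degrees(t[2])); print(f.round(2))
print("key",p2w(un([607,345],320,192,6),.04), "bar",tab([[-.119,0,.0555]],t),"hinge",tab([[.068,0,.0595]],t),"rail",tab([[-.055,0,.035]],t))
for c in ([[545,310],[575,325],[532,436],[496,420]],[[615,257],[654,257],[652,374],[611,374]]):
    C=np.array([[30,10],[30,-10],[-30,-10],[-30,10]])/1000; C=np.c_[C,[.008]*4]
    t,f=fit(C,un(c,140,195,6),[.4,.05,0]); print("cas",t,np.degrees(t[2]),f.round(2).tolist())
im=viewer.read_camera("top"); b,g,r=[im[...,i].astype(int) for i in range(3)]
m=(g-b>40)&(abs(r-g)<40); m[:,260:]=0;m[:190]=0;m[225:]=0; m=cv2.morphologyEx(m.astype(np.uint8),cv2.MORPH_CLOSE,np.ones((7,7)))
print("rule",rect(m,.004))
E
```

```text
table [ 0.5525066  -0.3120052  -0.10191677] -5.839400548922458
[[-0.4   1.62]
 [-0.26  1.45]
 [ 0.42 -0.24]
 [ 0.16 -0.43]
 [ 0.71 -1.95]
 [-0.65 -0.31]]
key [[ 0.48996945 -0.45539149  0.04      ]] bar [[ 0.4341241  -0.29989809  0.0555    ]] hinge [[ 0.62015375 -0.31892355  0.0595    ]] rail [[ 0.497792   -0.30640948  0.035     ]]
cas [ 0.47274797  0.10913248 -0.38313761] -21.95216784606908 [[-0.49, -0.04], [0.67, -0.08], [0.01, -0.03], [-0.18, 0.14]]
cas [ 0.50146503  0.06174625 -0.01255705] -0.7194661875829391 [[-0.09, -0.2], [0.06, -0.13], [-0.06, 0.2], [0.08, 0.12]]
rule [(np.int32(600), array([0.6274, 0.7338]), array([627.1, 733.9]), array([ 71.1, 106.6]), np.float64(-178.1)), (np.int32(481), array([0.6294, 0.2952]), array([629.4, 295.5]), array([ 24. , 189.4]), np.float64(93.0))]
```

```bash
python3 - <<'E'
from h import *
P=np.array([[66,123,61],[66,-123,61],[-80,123,61],[-80,-123,61],[-119,50,58],[-119,-50,58]])/1000
px=un([[77,52],[577,101],[48,350],[560,402],[190,450],[406,468]],320,192,6)
t,f=fit(P,px,[.45,-.25,0]); print("table",t,np.degrees(t[2])); print(f.round(2).tolist())
print("key",p2w(un([607,345],320,192,6),.04), "bar",tab([[-.119,0,.0555]],t),"hinge",tab([[.068,0,.0595]],t),"rail",tab([[-.055,0,.035]],t))
E
python3 -m creep '[[[40,35,-20,0,0,7.1],[40,35,-20,0,0,7.1],[40,35,-20,0,0,7.1],[20,30,-20,0,0,7.1],[20,20,-20,0,0,7.1]]]' 0.45
```

```text
table [ 0.55210204 -0.31196112 -0.1043929 ] -5.981272459407647
[[-0.34, 0.66], [-0.22, 0.85], [0.35, -0.21], [0.08, -0.19], [0.72, -0.8], [-0.59, -0.24]]
key [[ 0.48996945 -0.45539149  0.04      ]] bar [[ 0.43374988 -0.29956092  0.0555    ]] hinge [[ 0.61973185 -0.31904695  0.0595    ]] rail [[ 0.49740146 -0.30622993  0.035     ]]
time: 0.62
tool_pos: [0.3679, -0.339, 0.3195]
tool_rot: [3.131, 0.004, 1.092]
contact_force: [0.8, -0.6, -0.9]
opening: 0.063
```

```bash
python3 -m creep '[[[30,20,-10,0,0,7.1],[26,15,-10,0,0,7.1],[10,4,0,0,0,7.1],[0,0,0,0,0,0],[0,0,0,0,0,0]]]' 0.45 10
python3 - <<'E'
from h import *
print(robot.observe()["tool_pos"],robot.observe()["tool_rot"])
crop(viewer.read_camera("scene"),190,210,390,340,4,"s2")
E
```

```text
time: 1.03
tool_pos: [0.4386, -0.2913, 0.2931]
tool_rot: [3.139, -0.002, 1.475]
contact_force: [0.6, -0.4, -0.3]
opening: 0.0296
[ 0.43864939 -0.29128658  0.29309513] [ 3.13934759e+00 -1.87903205e-03  1.47488982e+00]
```

View pics/s2.png

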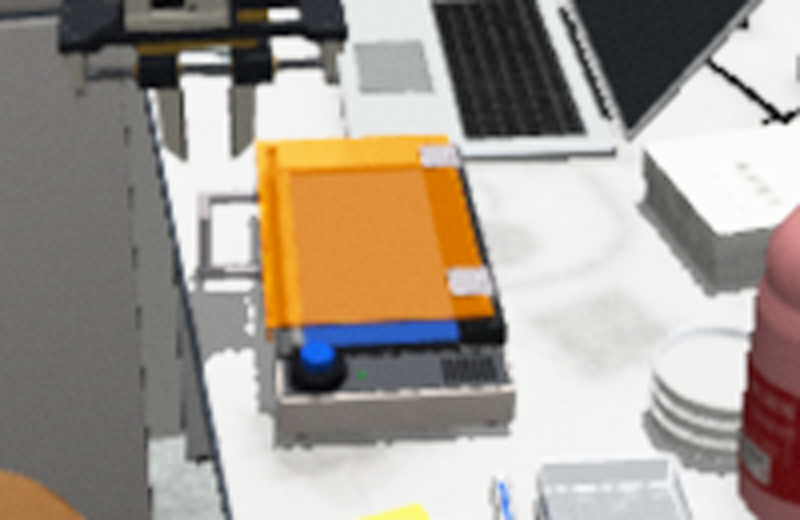

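Gripper hangs above the bar; scene crop has bar ends at about crop (210,198),(203,274). Checking the fit against this second camera.

```bash
python3 - <<'E'
from h import *
from scipy.optimize import least_squares
P=np.array([[66,123,61],[66,-123,61],[-80,123,61],[-80,-123,61],[-119,50,57],[-119,-50,57]])/1000
a=un([[77,52],[577,101],[48,350],[560,402],[190,450],[406,468]],320,192,6)
b=un([[447,137],[494,322],[259,141],[266,326],[209,197],[203,273]],190,210,4)
g=lambda t:np.r_[(w2p(tab(P,t))-a).ravel(),(w2p(tab(P,t),"scene")-b).ravel()]
s=least_squares(g,[.55,-.31,-.1]); print(s.x,s.fun.reshape(-1,2).round(1).tolist())
t=s.x; print("bar",tab([[-.119,0,.0555]],t),"rail",tab([[-.055,0,.035]],t), "hinge",tab([[.068,0,.0595]],t))
# key by 2 cams
k=lambda X:np.r_[(w2p(X)-un([607,345],320,192,6)).ravel(),(w2p(X,"scene")-un([318,350],190,210,4)).ravel()]
s=least_squares(k,[.49,-.45,.04]); print("key",s.x,s.fun.round(1))
E
```

```text
[ 0.55198379 -0.31342659 -0.11354659] [[0.4, 0.4], [0.5, 1.3], [0.6, -0.6], [0.3, 0.2], [0.8, -0.9], [-0.5, -0.0], [-0.0, -1.0], [-0.1, -1.7], [-0.6, -0.1], [0.4, -0.1], [-0.7, -0.3], [0.9, -0.4]]
bar [[ 0.43375009 -0.29994357  0.0555    ]] rail [[ 0.49733796 -0.30719494  0.035     ]] hinge [[ 0.61954591 -0.32113118  0.0595    ]]
key [ 0.48734839 -0.45127601  0.05542791] [-0.   0.1  0.1 -0. ]
```

```bash
python3 -m creep '[[[-5,-9,-10,0,0,0],[0,0,-30,0,0,0],[0,0,-30,0,0,0],[0,0,-5,0,0,0]]]' 0.45 10
```

```text
time: 1.42
tool_pos: [0.4298, -0.306, 0.2188]
tool_rot: [3.132, 0.006, 1.46]
contact_force: [-1.0, 0.4, -1.1]
opening: 0.0255
```

```bash
python3 -m creep '[[[0,0,0,0,0,0],[0,0,0,0,0,0],[0,0,0,0,0,0],[0,0,0,0,0,0]]]' 1 12
```

```text
time: 1.75
tool_pos: [0.4291, -0.3086, 0.2202]
tool_rot: [3.127, 0.003, 1.449]
contact_force: [-3.8, 3.6, -2.0]
opening: 0.0096
```

```bash
python3 -m creep '[[[2,0,32,0,0,0],[7,-1,29,0,0,0],[11,-1,28,0,0,0],[15.5,-2,25.5,0,0,0],[0,0,0,0,0,0]]]' 1 20
python3 - <<'E'
from h import *
p=robot.observe()["tool_pos"]; print(p)
E
```

```text
time: 2.17
tool_pos: [0.4715, -0.3131, 0.3459]
tool_rot: [3.097, 0.007, 1.442]
contact_force: [4.0, 0.9, -5.2]
opening: 0.0092
[ 0.47152334 -0.31311822  0.34591715]
```

```bash
python3 -m creep '[[[20.5,-2,20,1,0,0],[24,-2.5,17,1,0,0],[26,-3,13,0,0,0],[0,0,0,0,0,0]]]'
```

```text
time: 2.5
tool_pos: [0.5446, -0.3233, 0.3998]
tool_rot: [3.091, -0.02, 1.44]
contact_force: [1.7, 0.2, -6.7]
opening: 0.009
```

```bash
python3 -m creep '[[[29,-3,8,1,0.5,0],[26,-3,4,1,0.5,0],[20,-2,0,0,0,0],[0,0,0,0,0,0]]]'
```

```text
time: 2.83
tool_pos: [0.6179, -0.3343, 0.4112]
tool_rot: [3.124, -0.048, 1.433]
contact_force: [1.4, 0.2, -6.4]
opening: 0.0092
```

```bash
python3 -m creep '[[[8,-1,0,0,0,0],[4,0,0,0,0,0],[0,0,0,0,0,0]]]'
```

```text
time: 3.08
tool_pos: [0.6273, -0.3356, 0.411]
tool_rot: [3.136, -0.05, 1.431]
contact_force: [0.1, 1.4, -4.9]
opening: 0.0091
```

```bash
python3 -m creep '[[[1,0,0,0,0,0],[0,0,0,0,0,0],[0,0,0,0,0,0]]]' 0.3
python3 -m creep '[[[0,0,30,0,-1.5,0],[0,10,40,0,-1.5,0],[0,40,10,0,0,0],[0,0,0,0,0,0]]]' 0.3
python3 - <<'E'
from h import *
crop(viewer.read_camera("scene"),180,100,380,250,4,"s3")
E
```

```text
time: 3.33
tool_pos: [0.6269, -0.3359, 0.4142]
tool_rot: [3.133, -0.048, 1.43]
contact_force: [0.1, -0.2, 0.7]
opening: 0.0245
time: 3.67
tool_pos: [0.6248, -0.286, 0.4986]
tool_rot: [3.075, -0.056, 1.429]
contact_force: [-0.9, 0.3, -0.0]
opening: 0.032
```

View pics/s3.png

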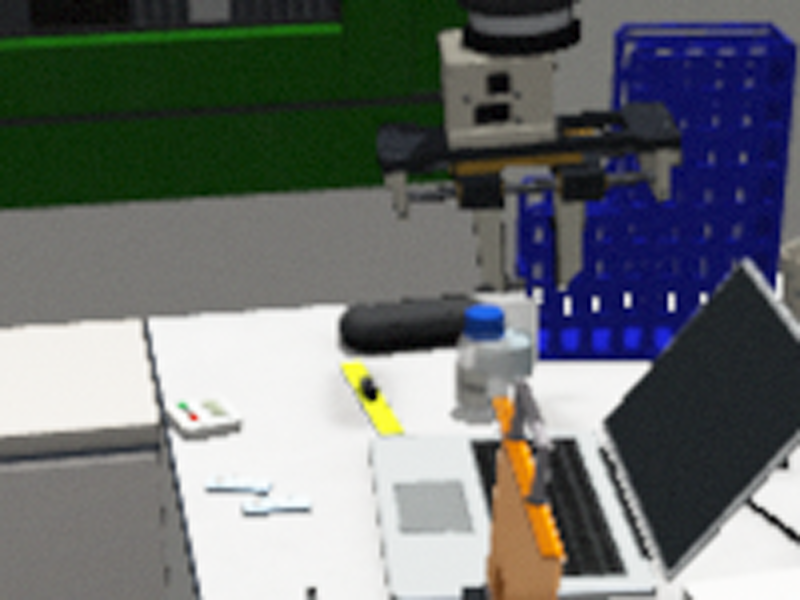

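Cover stands fully open at crop (525,480) with the bar leaning back; the rule (370,390) and both cassettes are unmoved. Going to the rule.

```bash
python3 -m creep '[[[0,40,-5,0,0,-7.1],[0,40,-5,0,0,-7.1],[0,40,-5,0,0,-7.1],[0,40,-5,0,0,-7.1],[0,40,-5,0,0,-7.1]]]' -0.4 >/dev/null
python3 -m creep '[[[0,40,-10,0,0,-7.1],[0,40,-10,0,0,-7.1],[0,40,-10,0,0,-7.1],[0,40,-10,0,0,-7.1],[0,40,-10,0,0,-7.1]]]'
python3 - <<'E'
from h import *
im=viewer.read_camera("top"); crop(im,315,155,440,280,5,"tab4"); b,g,r=[im[...,i].astype(int) for i in range(3)]
s=viewer.read_camera("scene"); crop(s,225,220,345,310,6,"stab4")
print(p2w([185,163],.105))
E
```

```text
time: 4.55
tool_pos: [0.6192, 0.0936, 0.4281]
tool_rot: [3.062, -0.053, 0.22]
contact_force: [1.4, 0.7, -0.0]
opening: 0.0643
[[0.73401601 0.23347079 0.105     ]]
```

View pics/tab4.png

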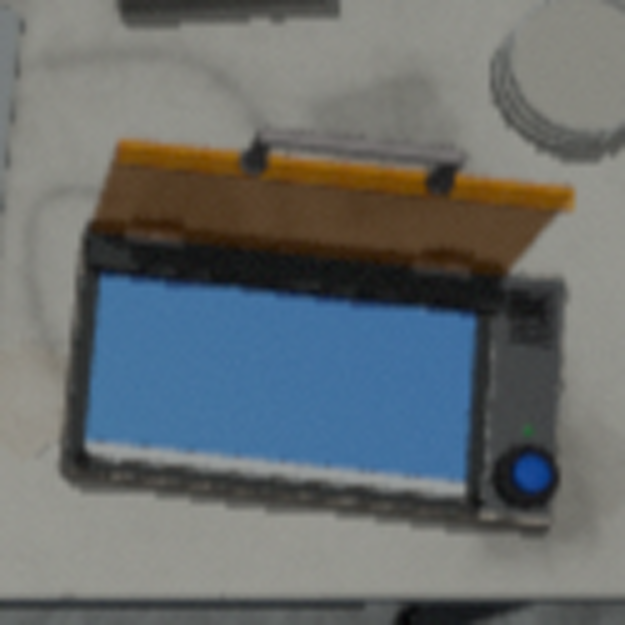

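View pics/stab4.png

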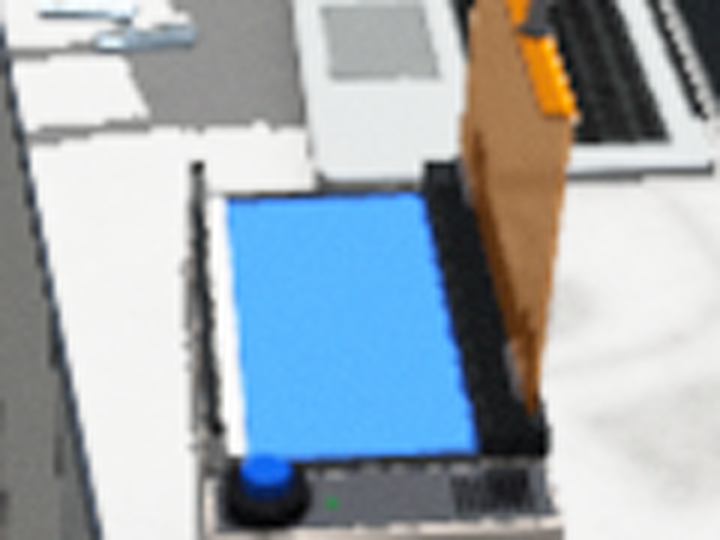

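```bash
python3 - <<'E'
from h import *
from scipy.optimize import least_squares
P=np.array([[47,112,35],[47,-112,35],[-55,112,39.5],[-55,-112,39.5]])/1000
a=un([[98,275],[478,315],[85,442],[469,483]],315,155,5)
b=un([[425,194],[479,454],[228,198],[246,458]],225,220,6)
g=lambda t:np.r_[(w2p(tab(P,t))-a).ravel(),(w2p(tab(P,t),"scene")-b).ravel()]
for f in (g,lambda t:g(t)[:8],lambda t:g(t)[8:]):
    s=least_squares(f,[.55,-.31,-.1]); t=s.x; print(t,s.fun.reshape(-1,2).round(1).tolist()); print("rail",tab([[-.055,0,.035]],t))
E
python3 -m creep '[[[2,40,-20,2,0,-6.6],[2,40,-20,0,2.5,-2.5],[2,40,-20,2,0,0],[2,40,-20,0,0,0],[0,35,-20,0,0,0]]]'
```

```text
[ 0.55108212 -0.31340466 -0.11435368] [[0.9, -0.1], [-0.2, 0.1], [0.5, -0.3], [-0.2, 0.1], [-0.2, 0.3], [0.1, -0.6], [-0.5, -0.2], [0.2, -0.9]]
rail [[ 0.49644134 -0.3071289   0.035     ]]
[ 0.55093016 -0.31270558 -0.10939603] [[0.5, 0.1], [-0.5, 0.0], [0.3, -0.0], [-0.3, -0.1]]
rail [[ 0.49625893 -0.30670079  0.035     ]]
[ 0.55100932 -0.31535432 -0.11974123] [[0.2, 0.7], [0.1, -0.1], [-0.3, 0.0], [0.0, -0.5]]
rail [[ 0.49640314 -0.30878428  0.035     ]]
time: 5.07
tool_pos: [0.629, 0.2771, 0.3357]
tool_rot: [3.137, -0.027, 0.056]
contact_force: [1.7, -0.9, 0.4]
opening: 0.0647
```

```bash
python3 -m creep '[[[-1,9,-38,0,1.5,0],[-1,6,-38,0,0,0],[0,2,-38,0,0,0],[0,0,-10,0,0,0],[0,0,0,0,0,0]]]'
python3 - <<'E'
from h import *
im=viewer.read_camera("top"); crop(im,125,160,245,250,6,"r5")
crop(viewer.read_camera("scene"),220,120,340,210,6,"r5s")
E
```

```text
time: 5.48
tool_pos: [0.6263, 0.2981, 0.2038]
tool_rot: [3.14, -0.001, 0.07]
contact_force: [0.4, -0.5, 0.2]
opening: 0.0644
```

View pics/r5s.png

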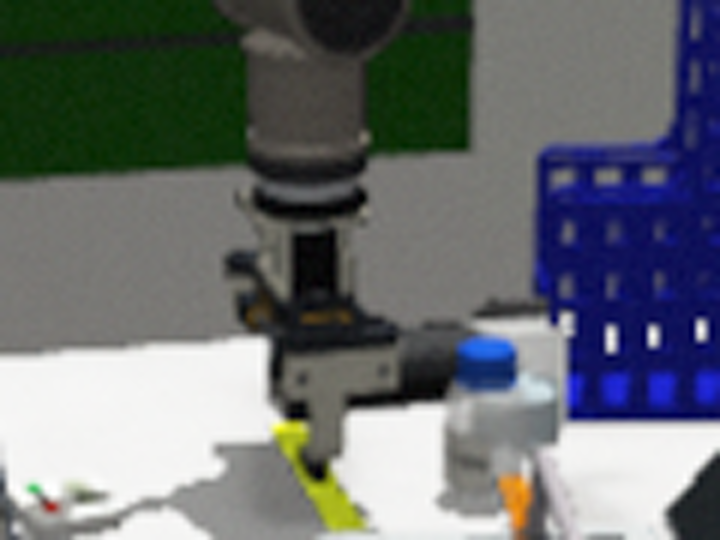

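Finger lines up over the black grip (315,470) and clears the bottle. Down and grip.

```bash
python3 -m creep '[[[0,-3,-9,0,0,-1],[0,0,-8,0,0,0],[0,0,0,0,0,0]]]'
python3 -m creep '[[[0,0,0,0,0,0],[0,0,0,0,0,0],[0,0,0,0,0,0],[0,0,0,0,0,0]]]' 1 25
```

```text
time: 5.83
tool_pos: [0.6299, 0.2933, 0.1963]
tool_rot: [-3.139, -0.016, 0.048]
contact_force: [1.2, 0.0, -0.1]
opening: 0.0645
time: 6.17
tool_pos: [0.6313, 0.2926, 0.2003]
tool_rot: [-3.138, -0.022, 0.046]
contact_force: [0.4, 0.7, -0.3]
opening: 0.0422
```

```bash
python3 -m creep '[[[-2,0,-2,0,0.6,0],[-1,0,-8,0,0.6,0],[0,0,-8,0,0,0],[0,0,-2,0,0,0]]]' 0
python3 - <<'E'
from h import *
o=robot.observe();print(o["tool_pos"],o["tool_rot"],o["opening"],o["qvel"].round(3))
E
```

```text
time: 6.5
tool_pos: [0.6285, 0.2933, 0.1823]
tool_rot: [-3.135, -0.004, 0.047]
contact_force: [-6.7, -3.0, 17.9]
opening: 0.046
[0.62849879 0.29325363 0.18225819] [-3.13541022 -0.00414737  0.0472574 ] 0.045987942993886595 [ 0.002  0.005  0.001 -0.002 -0.004  0.003]
```

```bash
python3 -m creep '[[[0,0,2,0,0,0],[0,0,0,0,0,0],[0,0,0,0,0,0],[0,0,0,0,0,0]]]' 1 30
```

```text
time: 6.83
tool_pos: [0.6284, 0.2932, 0.1838]
tool_rot: [-3.136, -0.004, 0.048]
contact_force: [-1.1, -0.7, 5.4]
opening: 0.0393
```

```bash
python3 -m creep '[[[0,0,15,0,0,0],[0,0,30,0,0,0],[-5,-10,35,0,0,0],[-15,-30,20,0,0,0],[-20,-35,10,0,0,-1]]]'
python3 -m creep '[[[-20,-35,0,0,0,-1],[-20,-35,0,0,0,-1],[-20,-35,0,0,0,-1],[-15,-38,0,0,0,-1],[-5,-40,0,0,0,-1]]]'
```

```text
time: 7.25
tool_pos: [0.5864, 0.2213, 0.2864]
tool_rot: [-3.138, 0.009, 0.036]
contact_force: [0.5, -1.1, -1.0]
opening: 0.0394
time: 7.67
tool_pos: [0.4992, 0.035, 0.2864]
tool_rot: [-3.136, 0.008, -0.049]
contact_force: [1.2, -0.6, -1.6]
opening: 0.0396
```

```bash
python3 -m creep '[[[0,-40,0,0,0,-1],[0,-40,0,0,0,-1],[0,-40,0,0,0,-1],[0,-40,0,0,0,-1],[0,-40,0,0,0,0]]]'
```

```text
time: 8.08
tool_pos: [0.4942, -0.1728, 0.2836]
tool_rot: [-3.134, 0.014, -0.121]
contact_force: [0.9, 0.2, -0.6]
opening: 0.0396
```

```bash
python3 -m creep '[[[6,-40,0,0,-0.5,0],[6,-40,0,0,0,0.4],[5,-30,-10,0,0,0],[0,-10,-15,0,0,0],[0,0,0,0,0,0]]]'
python3 - <<'E'
from h import *
crop(viewer.read_camera("scene"),225,220,345,310,6,"p6s")
E
```

```text
time: 8.5
tool_pos: [0.5087, -0.3061, 0.2542]
tool_rot: [-3.134, 0.005, -0.123]
contact_force: [-1.4, 0.3, -1.0]
opening: 0.0398
```

View pics/p6s.png

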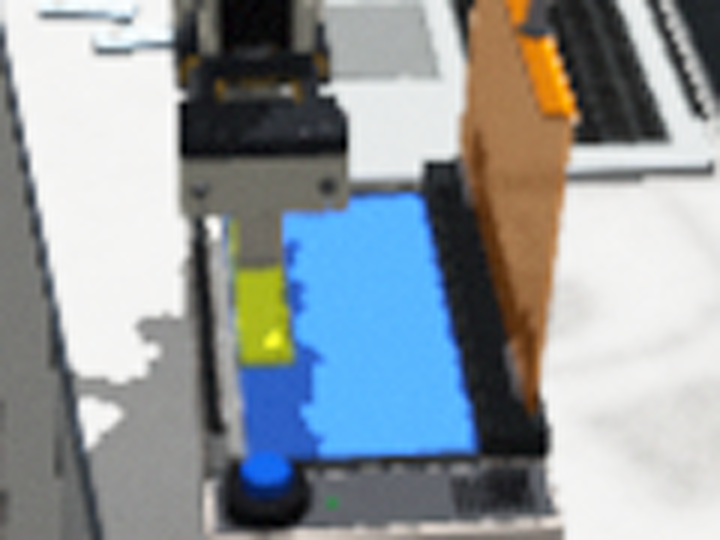

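Rule is held level over the plate, ends at crop (265,362), parallel to rail. Lowering with a few mm clearance.

```bash
python3 -m creep '[[[3,-1,-12,-0.3,0,0.5],[1,-1,-12,0,0,0],[0,0,-6,0,0,0],[0,0,-2,0,0,0],[0,0,-2,0,0,0]]]'
```

```text
time: 8.97
tool_pos: [0.5136, -0.3031, 0.2205]
tool_rot: [-3.138, 0.005, -0.111]
contact_force: [-0.5, -0.0, -1.2]
opening: 0.0394
```

```bash
python3 -m creep '[[[0,-3,-2,0,0,0],[0,0,-2,0,0,0],[0,0,-1,0,0,0]]]'
```

```text
time: 9.22
tool_pos: [0.5139, -0.3046, 0.2191]
tool_rot: [-3.138, 0.004, -0.108]
contact_force: [0.5, 0.7, -1.3]
opening: 0.0394
```

```bash
python3 -m creep '[[[0,-2,-3,0,0,0],[0,0,-2,0,0,0]]]'; python3 -m creep '[[[0,0,-2,0,0,0],[0,0,-2,0,0,0]]]'
```

```text
time: 9.38
tool_pos: [0.514, -0.3053, 0.2187]
tool_rot: [-3.136, 0.004, -0.107]
contact_force: [-5.3, -2.3, 9.0]
opening: 0.0394
time: 9.55
tool_pos: [0.5138, -0.305, 0.2187]
tool_rot: [-3.138, 0.002, -0.107]
contact_force: [-4.7, 2.1, 13.0]
opening: 0.0397
```

```bash
python3 -m creep '[[[-4,0,1,0,0,-0.4],[-3,0,0,0,0,0],[-1,0,0,0,0,0]]]'; python3 -m creep '[[[-2,0,0,0,0,0],[-2,0,0,0,0,0]]]'
```

```text
time: 9.8
tool_pos: [0.5072, -0.3049, 0.2218]
tool_rot: [-3.139, -0.006, -0.114]
contact_force: [3.2, 0.8, -4.0]
opening: 0.0396
time: 9.97
tool_pos: [0.5054, -0.3047, 0.2221]
tool_rot: [-3.14, -0.015, -0.116]
contact_force: [9.3, 1.7, -5.5]
opening: 0.0397
```

```bash
python3 -m creep '[[[1,0,-3,0,0.6,0],[0,0,-3,0,0.3,0],[0,0,-2,0,0,0]]]'; python3 -m creep '[[[-1.5,0,-1,0,0,0],[-2,0,0,0,0,0],[-2,0,0,0,0,0]]]'
```

```text
time: 10.22
tool_pos: [0.5076, -0.3046, 0.2186]
tool_rot: [3.139, -0.005, -0.115]
contact_force: [-7.8, 3.7, 21.3]
opening: 0.0394
time: 10.47
tool_pos: [0.5051, -0.3043, 0.2195]
tool_rot: [3.138, -0.017, -0.116]
contact_force: [9.6, 1.4, -5.5]
opening: 0.0392
```

```bash
python3 -m creep '[[[-0.5,0,-1.5,0,0.5,0],[-1,0,-1,0,0,0]]]'; python3 -m creep '[[[-0.5,0,0,0,0,0],[0,0,0,0,0,0],[0,0,0,0,0,0]]]' -0.2
```

```text
time: 10.63
tool_pos: [0.5058, -0.304, 0.2188]
tool_rot: [3.136, -0.016, -0.116]
contact_force: [-1.0, 1.7, 7.1]
opening: 0.0397
time: 10.88
tool_pos: [0.505, -0.3041, 0.2187]
tool_rot: [3.135, -0.015, -0.115]
contact_force: [0.3, 0.2, 0.3]
opening: 0.0532
```

```bash
python3 -m creep '[[[0,0,25,0,0,0],[0,0,35,0,0.5,0],[0,30,30,0,0,1],[0,40,0,0,0,1],[0,40,0,0,0,1]]]' 0.1 >/dev/null
python3 -m creep '[[[0,40,0,0,0,1],[0,40,0,0,0,1],[0,40,0,0,0,1],[0,30,0,0,0,0],[0,0,0,0,0,0]]]'
python3 - <<'E'
from h import *
im=viewer.read_camera("top"); a=im[195:280,320:440]; b=im[225:275,205:265]
c=np.vstack([cv2.resize(a,(720,340+0),interpolation=2) if 0 else cv2.resize(a,None,fx=5,fy=5,interpolation=2), np.pad(cv2.resize(im[222:277,200:300],None,fx=6,fy=6,interpolation=2)[:175*2],((0,0),(0,0),(0,0)))[:0].reshape(0,600,3)])
cv2.imwrite("pics/t7.png",c); crop(im,200,222,275,277,6,"c7")
s=viewer.read_camera("scene"); A=cv2.resize(s[220:310,225:345],None,fx=5,fy=5,interpolation=2)
B=cv2.resize(im[222:277,190:290],None,fx=6,fy=6,interpolation=2)
cv2.imwrite("pics/m7.png",np.vstack([c[:,:600][100:400],B[:295]]))
E
```

```text
time: 11.72
tool_pos: [0.4998, -0.0381, 0.3099]
tool_rot: [3.133, -0.001, -0.015]
contact_force: [-1.5, 0.7, 0.7]
opening: 0.0414
```

View pics/m7.png

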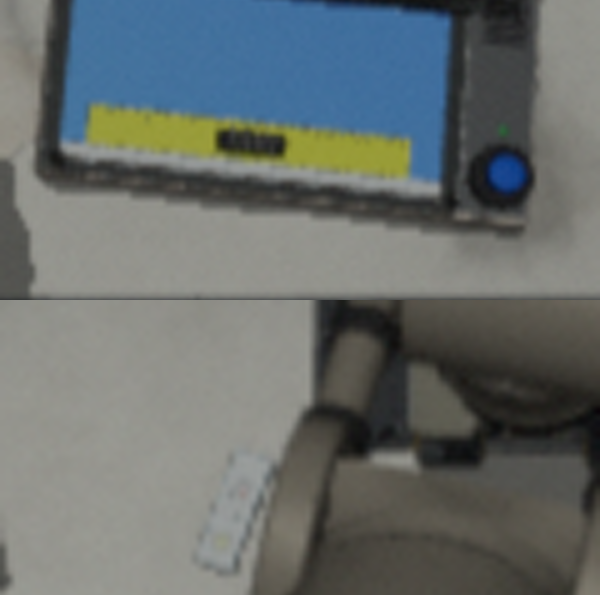

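Rule lies flush along the rail (crop ends (88,125)–(410,160)); cassette A is unmoved. Checking B numerically in the scene camera against the first picture.

```bash
python3 - <<'E'
from h import *
s0=cv2.imread("pics/scene0.png").astype(int); s=viewer.read_camera("scene").astype(int)
print(w2p([[.473,.109,.008],[.501,.062,.008]],"scene"))
for n,(u,v) in zip("AB",[(240,224),(248,228)]):
    d=np.abs(s-s0)[v-5:v+6,u-12:u+13].max(2); print(n,d.mean().round(1),d.max())
print(np.abs(s-s0)[218:236,226:264].max(2)//10)
E
```

```text
[[239.42132031 220.11563472]
 [248.66692442 225.02666274]]
A 1.1 5
B 1.9 23
[[ 0  0  0  0  0  0  0  0  0  0  0  0  0  0  0  0  0  0  0  0  0  0  0  0
   0  0  0  0  0  0  0  0  0  0  0  0  0  0]
 [ 0  0  0  0  0  0  0  0  0  0  0  0  0  0  0  0  0  0  0  0  0  0  0  0
   0  0  0  0  0  0  0  0  0  0  0  0  0  0]
 [ 0  0  0  0  0  0  0  0  0  0  0  0  0  0  0  0  0  0  0  0  0  0  0  0
   0  0  0  0  0  0  0  0  0  0  0  0  0  0]
 [ 0  0  0  0  0  0  0  0  0  0  0  0  0  0  0  0  0  0  0  0  0  0  0  0
   0  0  0  0  0  0  0  0  0  0  0  0  0  0]
 [ 0  0  0  0  0  0  0  0  0  0  0  0  0  0  0  0  0  0  0  0  0  0  0  0
   0  0  0  0  0  0  0  0  0  0  0  0  0  0]
 [ 0  0  0  0  0  0  0  0  0  0  0  0  0  0  0  0  0  0  0  0  0  0  0  0
   0  0  0  0  0  0  0  0  0  0  0  0  0  0]
 [ 0  0  0  0  0  0  0  0  0  0  0  0  0  0  0  0  0  0  0  0  0  0  0  0
   0  0  0  0  0  0  0  0  0  0  0  0  0  0]
 [ 0  0  0  0  0  0  0  0  0  0  0  0  0  0  0  0  0  0  0  0  0  0  0  0
   0  0  0  0  0  0  0  0  0  0  0  0  0  0]
 [ 0  0  0  0  0  0  0  0  0  0  0  0  0  0  0  0  0  0  0  0  0  0  0  
[... 418 characters left out ...]
 0  0  0  0  0  0  0  0  0  0  0  0  0  0  0  0  0  0  0  0
   0  0  0  0  0  0  0  0  0  0  0  0  0  0]
 [ 0  0  0  0  0  0  0  0  0  0  0  0  0  0  0  0  0  0  0  0  0  0  0  0
   0  0  0  0  0  0  0  0  0  0  0  0  0  0]
 [ 0  0  0  0  0  0  0  0  0  0  0  0  0  0  0  0  0  0  0  0  0  0  0  0
   0  0  0  0  0  0  0  0  0  0  0  0  0  0]
 [ 0  0  0  0  0  0  0  0  0  0  0  0  0  0  0  0  0  1  2  2  2  2  2  2
   2  2  2  2  0  0  0  0  0  0  0  0  0  0]
 [ 0  0  0  0  0  0  1  2  2  2  2  2  2  2  2  2  2  6  9  9  9  9  9  9
   9  9  9  5  0  0  0  0  0  0  0  0  0  0]
 [ 0  0  0  0  0  1  6  9  9  9  9  9  9  9  9  9  9  9 10  9  9  9  9  9
   9  9  9  1  0  0  0  0  0  0  0  0  0  0]]
```

```bash
python3 -m creep '[[[6,38,-10,0,0,0],[6,38,-20,0,0,0],[6,20,-25,0,0,0],[0,0,-20,0,0,0],[0,0,0,0,0,0]]]' 0.22
```

```text
time: 12.28
tool_pos: [0.522, 0.0474, 0.2337]
tool_rot: [3.128, -0.01, -0.033]
contact_force: [-0.3, -0.6, -1.0]
opening: 0.036
```

```bash
python3 -m creep '[[[-3,9,-10,0.7,0.5,1.2],[0,4,-10,0,0,0],[0,0,-12,0,0,0],[0,0,-4,0,0,0],[0,0,-1,0,0,0]]]'
```

```text
time: 12.7
tool_pos: [0.5204, 0.0564, 0.1957]
tool_rot: [3.14, -0.002, -0.017]
contact_force: [0.1, 0.0, -1.3]
opening: 0.0359
```

```bash
python3 -m creep '[[[-2,5,-8,0,0,0],[-1,2,-6,0,0,0],[0,0,-2,0,0,0],[0,0,-1,0,0,0]]]'
```

```text
time: 13.03
tool_pos: [0.5179, 0.063, 0.1788]
tool_rot: [3.14, -0.005, -0.019]
contact_force: [-0.0, -0.2, -0.6]
opening: 0.036
```

```bash
python3 -m creep '[[[0,0,1,0,0,0],[0,0,0.5,0,0,0],[0,0,0,0,0,0],[0,0,0,0,0,0]]]' 1 15; python3 -m creep '[[[0,0,8,0,0,0],[0,0,25,0,0,0],[0,-10,35,0,0,0],[0,-38,20,0,0,-1],[0,-40,0,0,0,-1]]]'
```

```text
time: 13.37
tool_pos: [0.5181, 0.0631, 0.181]
tool_rot: [3.14, -0.006, -0.018]
contact_force: [0.3, 0.5, 0.2]
opening: 0.0195
time: 13.78
tool_pos: [0.5169, -0.0213, 0.2735]
tool_rot: [3.141, -0.003, -0.045]
contact_force: [1.7, -0.5, -0.7]
opening: 0.0195
```

```bash
python3 -m creep '[[[5,-40,0,0,0,-1],[5,-40,0,0,0,-1],[5,-40,0,0,0,-1],[5,-40,0,0,0,-1],[5,-40,0,0,0,0]]]'; python3 -m creep '[[[7,-40,0,0,0,0],[7,-38,0,0,0,0],[5,-20,0,0,0,0],[0,0,0,0,0,0]]]'
```

```text
time: 14.2
tool_pos: [0.5407, -0.228, 0.2816]
tool_rot: [3.139, -0.013, -0.115]
contact_force: [1.3, 0.3, -0.0]
opening: 0.0195
time: 14.53
tool_pos: [0.5581, -0.3383, 0.2853]
tool_rot: [3.134, -0.018, -0.123]
contact_force: [-0.2, 0.8, -0.8]
opening: 0.0199
```

```bash
python3 -m creep '[[[6,-12,-15,0.4,0.9,0.5],[4,-8,-20,0,0,0],[2,0,-18,0,0,0],[0,0,-5,0,0,0],[0,0,0,0,0,0]]]'
```

```text
time: 14.95
tool_pos: [0.5696, -0.3592, 0.2294]
tool_rot: [3.138, -0.004, -0.116]
contact_force: [-0.1, 0.1, 0.4]
opening: 0.0196
```

```bash
python3 -m creep '[[[0,1,-6,0,0,0.1],[0,0,-5,0,0,0],[0,0,-2,0,0,0]]]';python3 -m creep '[[[0,0,-2,0,0,0],[0,0,-1.5,0,0,0]]]'
```

```text
time: 15.2
tool_pos: [0.57, -0.3565, 0.2185]
tool_rot: [3.137, -0.006, -0.113]
contact_force: [0.1, -0.3, -0.3]
opening: 0.0196
time: 15.37
tool_pos: [0.5703, -0.3558, 0.2159]
tool_rot: [3.136, -0.007, -0.112]
contact_force: [0.2, -0.1, -0.4]
opening: 0.0196
```

```bash
python3 -m creep '[[[0,0,-1.5,0,0,0],[0,0,-1,0,0,0]]]';python3 -m creep '[[[-4,0.4,0.3,0,0,0],[-3,0.3,0,0,0,0],[-1,0,0,0,0,0]]]'
```

```text
time: 15.53
tool_pos: [0.5703, -0.3558, 0.2157]
tool_rot: [3.135, -0.008, -0.111]
contact_force: [-0.7, 1.0, 4.5]
opening: 0.0195
time: 15.78
tool_pos: [0.5619, -0.355, 0.2168]
tool_rot: [3.134, -0.01, -0.111]
contact_force: [0.0, -0.6, 0.4]
opening: 0.0201
```

```bash
python3 -m creep '[[[-2,0.2,-0.8,0,0.4,0],[-1,0,0,0,0,0]]]';python3 -m creep '[[[-2,0.2,0,0,0,0],[-1,0,0,0,0,0]]]'
```

```text
time: 15.95
tool_pos: [0.5606, -0.355, 0.2174]
tool_rot: [3.131, -0.012, -0.112]
contact_force: [2.6, 1.2, -1.2]
opening: 0.0197
time: 16.12
tool_pos: [0.5593, -0.3547, 0.2183]
tool_rot: [3.13, -0.019, -0.113]
contact_force: [3.1, 0.4, -1.2]
opening: 0.0199
```

```bash
python3 -m creep '[[[2,0,-2,0.5,0.8,0],[0,0,-2,0,0,0],[0,0,-1,0,0,0]]]';python3 -m creep '[[[-0.5,0,-0.5,0,0,0],[-0.5,0,-0.5,0,0,0]]]'
```

```text
time: 16.37
tool_pos: [0.5618, -0.3551, 0.2155]
tool_rot: [3.136, -0.005, -0.113]
contact_force: [-2.9, 3.0, 13.8]
opening: 0.02
time: 16.53
tool_pos: [0.5614, -0.3551, 0.2156]
tool_rot: [3.135, -0.007, -0.113]
contact_force: [3.8, 1.4, 3.5]
opening: 0.0199
```

```bash
python3 -m creep '[[[0,0,0,0,0,0],[0,0,0,0,0,0],[0,0,0,0,0,0]]]' 0.3; python3 -m creep '[[[0,0,15,0,0,0],[0,0,35,0,0,0],[0,30,30,0,0,0],[-5,40,0,0,0,0],[-5,40,0,0,0,0]]]'
```

```text
time: 16.78
tool_pos: [0.5603, -0.355, 0.2141]
tool_rot: [3.137, -0.002, -0.112]
contact_force: [-0.3, 0.1, 0.2]
opening: 0.0315
time: 17.2
tool_pos: [0.5467, -0.2494, 0.2908]
tool_rot: [3.139, 0.008, -0.122]
contact_force: [0.4, 0.9, -0.2]
opening: 0.032
```

```bash
python3 -m creep '[[[-10,40,0,0,0,0],[-10,40,0,0,0,0],[-10,40,0,0,0,0],[-10,40,0,0,0,0],[-10,40,0,0,0,-5]]]'
python3 - <<'E'
from h import *
im=viewer.read_camera("top"); cv2.imwrite("pics/top8.png",im); s=viewer.read_camera("scene"); s0=cv2.imread("pics/scene0.png").astype(int)
d=np.abs(s-s0)[215:230,228:242].max(2); print(d.mean(),d.max())
C=cv2.resize(im[195:265,330:430],None,fx=7,fy=7,interpolation=2); cv2.imwrite("pics/t8.png",C)
E
```

```text
time: 17.62
tool_pos: [0.493, -0.0467, 0.2903]
tool_rot: [3.138, 0.011, -0.213]
contact_force: [0.9, 0.4, -0.5]
opening: 0.032
2.6666666666666665 128
```

View pics/t8.png

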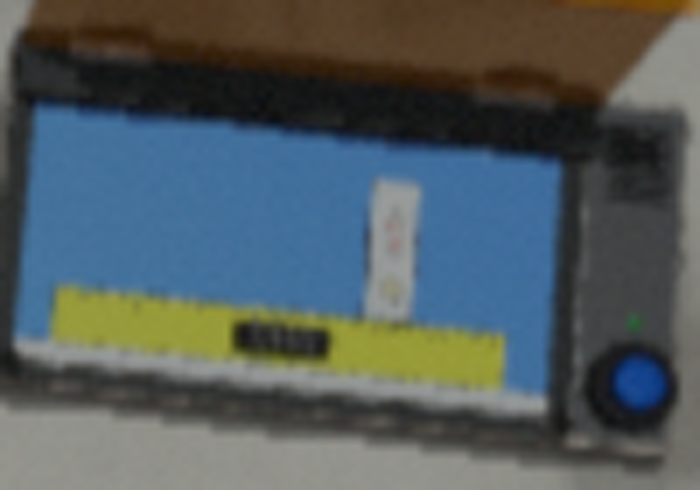

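Cassette B sits square against the graduated edge (crop (393,250)), rule still flush. Checking A against the first picture.

```bash
python3 - <<'E'
from h import *
a=cv2.imread("pics/top8.png").astype(int); b=cv2.imread("pics/top0.png").astype(int)
d=np.abs(a-b)[243:271,216:240].max(2); print(d.mean().round(1)); print((d//10)[::2])
E
```

```text
9.8
[[0 0 0 0 0 0 0 0 0 0 0 0 0 0 0 1 0 0 0 0 0 0 1 0]
 [0 1 0 0 0 0 0 0 1 0 0 0 0 0 0 0 0 0 0 0 0 0 0 0]
 [0 0 0 0 0 0 0 0 0 0 0 0 1 0 0 0 1 0 0 0 0 0 0 0]
 [0 0 0 0 0 0 0 0 0 0 0 0 0 0 0 0 0 0 0 0 0 0 0 0]
 [0 0 0 0 0 0 0 1 0 0 0 0 1 0 0 0 0 0 0 0 0 1 0 1]
 [0 0 0 0 0 0 0 0 1 0 1 0 0 0 0 0 0 0 0 0 0 0 0 0]
 [0 0 0 0 0 0 0 0 0 0 0 0 0 0 1 0 0 0 0 0 0 0 0 0]
 [0 0 0 0 0 0 0 0 0 0 0 0 0 0 0 0 0 0 1 1 0 0 0 3]
 [0 0 0 0 0 0 0 0 0 0 0 1 1 0 0 0 0 0 0 0 0 0 0 4]
 [0 0 0 0 0 0 0 0 0 0 1 0 0 0 0 0 0 0 1 0 0 0 3 4]
 [0 0 0 0 0 0 0 0 0 0 0 1 0 0 0 0 0 0 0 0 0 0 4 4]
 [0 0 0 0 1 0 0 0 0 0 0 0 0 0 0 0 0 0 0 0 0 3 4 4]
 [0 1 0 0 0 0 0 0 0 0 0 0 0 0 0 0 0 0 0 0 0 5 5 5]
 [0 0 0 0 0 0 0 0 0 0 0 0 0 0 0 0 0 0 0 0 2 5 5 5]]
```

```bash
python3 -m creep '[[[0,40,-10,0,-0.5,-5],[-2,38,-20,0,0,-4],[-2,38,-20,0,0,0],[0,20,-15,0,0,0],[0,0,-5,0,0,0]]]' 0.22
```

```text
time: 18.13
tool_pos: [0.4888, 0.0894, 0.2206]
tool_rot: [3.139, -0.001, -0.373]
contact_force: [-1.1, -0.8, -0.3]
opening: 0.0362
```

```bash
python3 -m creep '[[[-1,8,-8,0,0,-0.6],[0,5,-11,0,0,0],[0,1,-9,0,0,0],[0,0,-5,0,0,0],[0,0,-2,0,0,0]]]'
```

```text
time: 18.55
tool_pos: [0.489, 0.1004, 0.1822]
tool_rot: [3.135, 0.002, -0.379]
contact_force: [-0.2, -0.2, -0.0]
opening: 0.0361
```

```bash
python3 -m creep '[[[-1,3,-1.5,0.3,0,0],[0,1,0,0,0,0]]]'; python3 -m creep '[[[0,0,0,0,0,0],[0,0,0,0,0,0],[0,0,0,0,0,0],[0,0,0,0,0,0]]]' 1 15; python3 -m creep '[[[0,0,8,0,0,0],[0,0,25,0,0,0],[5,-10,35,0,0,5],[10,-38,20,0,0,5],[10,-38,0,0,0,5]]]'
```

```text
time: 18.72
tool_pos: [0.4884, 0.1028, 0.1803]
tool_rot: [3.14, 0.004, -0.381]
contact_force: [1.0, -0.1, 0.4]
opening: 0.0358
time: 19.05
tool_pos: [0.4891, 0.1019, 0.1818]
tool_rot: [3.141, 0.002, -0.382]
contact_force: [-0.5, -0.7, -0.5]
opening: 0.0198
time: 19.47
tool_pos: [0.5117, 0.0201, 0.2743]
tool_rot: [3.138, 0.006, -0.103]
contact_force: [1.1, 0.3, -0.4]
opening: 0.0196
```

```bash
python3 -m creep '[[[9,-40,0,0,0,0],[9,-40,0,0,0,0],[9,-40,0,0,0,0],[9,-40,0,0,0,0],[8,-40,0,0,0,0]]]'; python3 -m creep '[[[8,-35,0,0,0,0],[4,-18,-10,0,0,0],[0,0,-20,0,0,0],[0,0,0,0,0,0]]]'
```

```text
time: 19.88
tool_pos: [0.5559, -0.1846, 0.2823]
tool_rot: [3.136, -0.005, -0.092]
contact_force: [0.7, -0.0, -0.5]
opening: 0.0198
time: 20.22
tool_pos: [0.568, -0.2501, 0.2557]
tool_rot: [3.13, -0.012, -0.101]
contact_force: [-1.7, 0.1, -1.0]
opening: 0.0197
```

```bash
python3 -m creep '[[[6,-15,-8,0.4,0.6,-0.6],[4,-8,-12,0,0,0],[0,-2,-7,0,0,0],[0,0,-3,0,0,0],[0,0,0,0,0,0]]]'
```

```text
time: 20.63
tool_pos: [0.5784, -0.2743, 0.2274]
tool_rot: [3.136, -0.002, -0.11]
contact_force: [-0.8, 0.1, -0.2]
opening: 0.0194
```

```bash
python3 -m creep '[[[0,0,-5,0,0,-0.2],[0,0,-4,0,0,0],[0,0,-2,0,0,0]]]';python3 -m creep '[[[0,0,-1.5,0,0,0],[0,0,-1,0,0,0]]]'
```

```text
time: 20.88
tool_pos: [0.5786, -0.2722, 0.2172]
tool_rot: [3.136, -0.003, -0.111]
contact_force: [0.1, -0.2, 0.3]
opening: 0.0199
time: 21.05
tool_pos: [0.5786, -0.2718, 0.2163]
tool_rot: [3.135, -0.004, -0.11]
contact_force: [-4.0, 0.1, 8.6]
opening: 0.0195
```

```bash
python3 -m creep '[[[-3,0.3,0.2,0,0.1,-0.1],[-2.5,0.3,-0.2,0,0.1,0],[-1,0,-0.3,0,0,0]]]';python3 -m creep '[[[-1.5,0,-0.3,0,0.2,0],[-1,0,-0.3,0,0,0]]]'
```

```text
time: 21.3
tool_pos: [0.5723, -0.2706, 0.2171]
tool_rot: [3.133, -0.003, -0.111]
contact_force: [3.8, 0.1, 0.1]
opening: 0.0199
time: 21.47
tool_pos: [0.5715, -0.2705, 0.2178]
tool_rot: [3.132, -0.008, -0.111]
contact_force: [3.2, 1.1, -0.2]
opening: 0.0201
```

Contact with the rule; settle it down and release as before.

```bash
python3 -m creep '[[[1,0,-1.5,0.4,0.3,-0.1],[0,0,-1.5,0,0,0],[0,0,-0.5,0,0,0]]]';python3 -m creep '[[[-0.7,0,-0.3,0,0,0],[-0.6,0,-0.5,0,0,0]]]'
```

```text
time: 21.72
tool_pos: [0.5727, -0.2704, 0.2163]
tool_rot: [3.138, -0.002, -0.113]
contact_force: [0.5, 1.1, 3.5]
opening: 0.0198
time: 21.88
tool_pos: [0.5721, -0.2704, 0.2163]
tool_rot: [3.138, -0.005, -0.113]
contact_force: [2.6, 1.7, 5.1]
opening: 0.0199
```

```bash
python3 -m creep '[[[0,0,0,0,0,0],[0,0,0,0,0,0],[0,0,0,0,0,0]]]' 0.3; python3 -m creep '[[[0,0,15,0,0,0],[-5,0,38,0,0,0],[-8,0,40,0,0,0],[-10,0,40,0,0,0],[-20,20,30,0,0,0]]]' >/dev/null
python3 -m creep '[[[-30,20,30,0,0,0],[-35,20,10,0,0,0],[-35,20,0,0,0,0],[-35,20,0,0,0,0],[-20,20,0,0,0,0]]]'
python3 - <<'E'
from h import *
im=viewer.read_camera("top"); cv2.imwrite("pics/top9.png",im)
cv2.imwrite("pics/t9.png",cv2.resize(im[195:265,330:430],None,fx=7,fy=7,interpolation=2))
E
```

```text
time: 22.13
tool_pos: [0.5712, -0.2703, 0.2151]
tool_rot: [3.139, -0.001, -0.113]
contact_force: [0.0, 0.6, 0.5]
opening: 0.0314
time: 22.97
tool_pos: [0.3674, -0.1505, 0.413]
tool_rot: [-3.141, 0.016, -0.116]
contact_force: [1.0, -0.1, 0.2]
opening: 0.0325
```

View pics/t9.png

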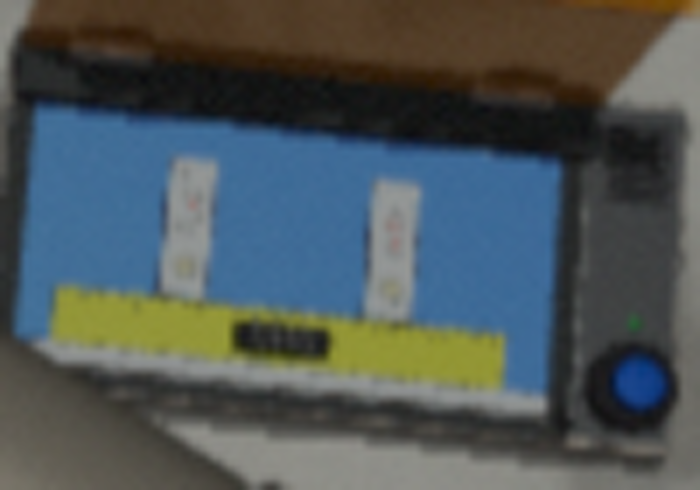

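Both cassettes stand square and flush against the graduated edge (crop (190,228) and (393,250)). Now back to the cover bar.

```bash
python3 -m creep '[[[0,-10,30,0,0,7.1],[10,-15,30,0,0,7.1],[20,-15,25,0,0,7.1],[22,-15,5,0,0,7.1],[22,-15,0,0,0,7.1]]]' >/dev/null
python3 -m creep '[[[22,-15,0,0,0,7.1],[22,-15,0,0,0,7.1],[22,-15,0,0,0,7.1],[22,-15,0,0,0,7.1],[22,-15,0,0,0,7.1]]]'
```

```text
time: 23.85
tool_pos: [0.5485, -0.2939, 0.5065]
tool_rot: [-3.135, 0.03, 1.139]
contact_force: [1.1, 0.4, 1.0]
opening: 0.0322
```

```bash
python3 -m creep '[[[25,-12,0,0,0,7.1],[25,-12,0,0,0,7.1],[15,-8,0,0,0,2.5],[4,-2,0,0,0,0],[0,0,0,0,0,0]]]' 0.1
```

```text
time: 24.27
tool_pos: [0.6242, -0.3339, 0.4978]
tool_rot: [-3.124, 0.027, 1.441]
contact_force: [-0.6, -0.2, -0.2]
opening: 0.0411
```

```bash
python3 -m creep '[[[2,0,-25,1,-1,0],[2,0,-28,0.5,0,0],[0,0,-20,0,0,0],[0,0,-5,0,0,0],[0,0,0,0,0,0]]]'
```

```text
time: 24.68
tool_pos: [0.6271, -0.334, 0.4149]
tool_rot: [-3.135, -0.003, 1.438]
contact_force: [-0.7, 0.6, 0.3]
opening: 0.0412
```

```bash
python3 -m creep '[[[0,0,-4,0,0,0],[0,0,-1,0,0,0],[0,0,0,0,0,0],[0,0,0,0,0,0],[0,0,0,0,0,0]]]' 1 15
```

```text
time: 25.1
tool_pos: [0.6267, -0.334, 0.4146]
tool_rot: [-3.14, -0.0, 1.438]
contact_force: [-0.0, -0.6, -0.4]
opening: 0.013
```

```bash
python3 -m creep '[[[0,0,-4,0,0,0],[0,0,0,0,0,0],[0,0,0,0,0,0]]]' 1 20
```

```text
time: 25.35
tool_pos: [0.6269, -0.3337, 0.4144]
tool_rot: [3.137, 0.002, 1.438]
contact_force: [-0.3, -0.9, -2.2]
opening: 0.0091
```

```bash
python3 -m creep '[[[-20,2,0,0,0,0],[-25,3,-3,0,0,0],[-24,3,-6,0,0,0],[-18,2,-6,0,0,0],[0,0,0,0,0,0]]]'
```

```text
time: 25.77
tool_pos: [0.5384, -0.3229, 0.3992]
tool_rot: [3.129, 0.005, 1.441]
contact_force: [2.8, 0.0, -6.1]
opening: 0.0088
```

```bash
python3 -m creep '[[[-21,2,-12,0.3,0,0],[-21,2,-15,0.3,0,0],[-18,2,-17,0,0,0],[-9,1,-11,0,0,0],[0,0,0,0,0,0]]]'
```

```text
time: 26.18
tool_pos: [0.47, -0.3161, 0.3476]
tool_rot: [3.122, -0.002, 1.441]
contact_force: [0.9, 0.7, -1.4]
opening: 0.0093
```

```bash
python3 -m creep '[[[-13,1.5,-17,0.3,0.3,0],[-11,1,-19,0.3,0.3,0],[-8,1,-19,0,0,0],[-3,0,-10,0,0,0],[0,0,0,0,0,0]]]'
```

```text
time: 26.6
tool_pos: [0.4383, -0.3138, 0.2857]
tool_rot: [3.132, -0.01, 1.442]
contact_force: [-3.2, -0.4, 0.9]
opening: 0.0089
```

```bash
python3 -m creep '[[[-3,0,-11,0,0,0],[-2.5,0,-11,0,0,0],[-2,0,-10,0,0,0],[-1,0,-6,0,0,0],[0,0,0,0,0,0]]]'
```

```text
time: 27.02
tool_pos: [0.4323, -0.3141, 0.2494]
tool_rot: [-3.141, -0.015, 1.444]
contact_force: [-6.8, 0.5, 0.9]
opening: 0.0089
```

```bash
python3 -m creep '[[[0,0,-7,0,0,0],[0,0,-7,0,0,0],[0,0,-4,0,0,0],[0,0,-2,0,0,0],[0,0,0,0,0,0]]]'
```

```text
time: 27.43
tool_pos: [0.4333, -0.315, 0.2309]
tool_rot: [-3.126, -0.02, 1.447]
contact_force: [-7.4, 0.4, -0.8]
opening: 0.0096
```

```bash
python3 -m creep '[[[0,0,-2.5,0,0,0],[0,0,-2.5,0,0,0],[0,0,-1,0,0,0]]]'
```

```text
time: 27.68
tool_pos: [0.4344, -0.3155, 0.2263]
tool_rot: [-3.119, -0.022, 1.448]
contact_force: [-6.9, 0.2, -0.5]
opening: 0.0092
```

```bash
python3 -m creep '[[[-1,0,-2,0,-0.4,0],[0,0,-1.5,0,0,0],[0,0,-1,0,0,0]]]';python3 -m creep '[[[-0.5,0,-1.5,0,0,0],[0,0,-1.5,0,0,0]]]'
```

```text
time: 27.93
tool_pos: [0.4344, -0.3161, 0.2231]
tool_rot: [-3.119, -0.026, 1.45]
contact_force: [-7.9, 1.6, -0.8]
opening: 0.0095
time: 28.1
tool_pos: [0.435, -0.3164, 0.2219]
tool_rot: [-3.115, -0.027, 1.45]
contact_force: [-11.4, 4.1, 14.0]
opening: 0.009
```

```bash
python3 -m creep '[[[0,0,0,0,0,0],[0,0,0,0,0,0],[0,0,0,0,0,0]]]' 0.45; python3 -m creep '[[[0,0,20,0,0,0],[-2,0,30,0,0,0],[0,-20,35,0,0,0],[0,-30,20,0,0,0],[0,0,0,0,0,0]]]' 0.45
python3 - <<'E'
from h import *
im=viewer.read_camera("scene"); crop(im,190,210,390,340,4,"s10")
E
```

```text
time: 28.35
tool_pos: [0.4388, -0.3182, 0.2252]
tool_rot: [-3.121, -0.024, 1.45]
contact_force: [-0.8, 0.4, -0.5]
opening: 0.0237
time: 28.77
tool_pos: [0.4408, -0.3695, 0.3376]
tool_rot: [-3.127, -0.02, 1.454]
contact_force: [-0.6, -1.1, 0.3]
opening: 0.0253
```

View pics/s10.png

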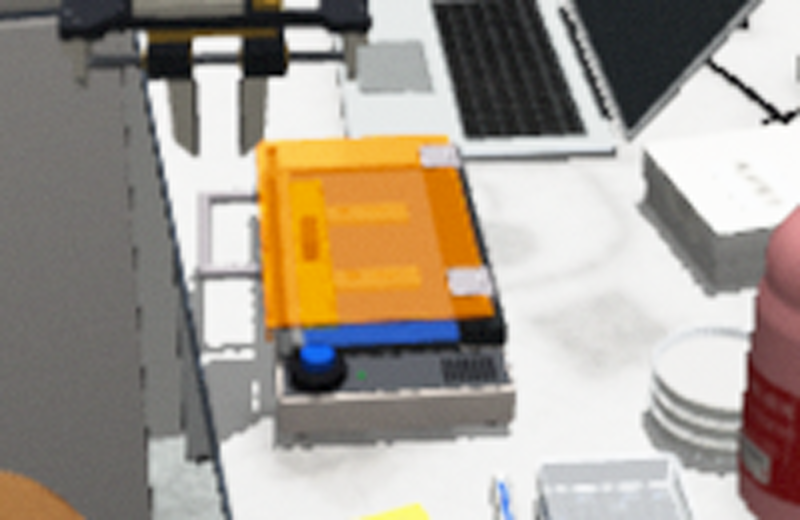

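Cover is down exactly as at the start, rule and cassettes in place under it. Now the key at about (0.487,-0.451).

```bash
python3 -m creep '[[[15,-28,0,-1,-0.8,0],[15,-28,-10,0,0,0],[12,-18,-20,0,0,0],[0,0,-25,0,0,0],[0,0,0,0,0,0]]]' 1 20
```

```text
time: 29.23
tool_pos: [0.4857, -0.4409, 0.2785]
tool_rot: [3.139, -0.009, 1.454]
contact_force: [0.0, 0.6, -1.6]
opening: 0.001
```

```bash
python3 -m creep '[[[1,-7,-12,-0.5,0,0],[0,-3,-8,0,0,0],[0,0,-5,0,0,0],[0,0,-3,0,0,0]]]'; python3 -m creep '[[[0,0,-3,0,0,0],[0,0,-3,0,0,0]]]'
```

```text
time: 29.57
tool_pos: [0.4881, -0.4487, 0.2493]
tool_rot: [3.139, -0.003, 1.456]
contact_force: [0.9, 0.7, -0.4]
opening: 0.0005
time: 29.73
tool_pos: [0.4884, -0.4479, 0.2441]
tool_rot: [3.138, -0.003, 1.456]
contact_force: [-1.0, -0.3, 0.2]
opening: 0.0007
```

```bash
python3 -m creep '[[[-1,-3,-4,0,0,0],[0,-1,-4,0,0,0]]]'; python3 -m creep '[[[0,0,-2,0,0,0],[0,0,-2,0,0,0]]]'; python3 -m creep '[[[0,0,-2,0,0,0],[0,0,-2,0,0,0]]]'
```

```text
time: 29.9
tool_pos: [0.4877, -0.4516, 0.2372]
tool_rot: [3.136, -0.002, 1.457]
contact_force: [-0.2, 0.4, -0.6]
opening: 0.0004
time: 30.07
tool_pos: [0.4876, -0.4518, 0.2331]
tool_rot: [3.136, -0.002, 1.457]
contact_force: [-0.2, -0.3, 1.8]
opening: 0.0003
time: 30.23
tool_pos: [0.4876, -0.4518, 0.2295]
tool_rot: [3.136, -0.001, 1.457]
contact_force: [-1.3, 0.9, 3.6]
opening: 0.0006
```

```bash
python3 -m creep '[[[0,0,-2,0,0,0],[0,0,-1,0,0,0]]]'; python3 -m creep '[[[0,0,-0.5,0,0,0],[0,0,-0.5,0,0,0]]]'
```

```text
time: 30.4
tool_pos: [0.4875, -0.4517, 0.2293]
tool_rot: [3.135, -0.001, 1.457]
contact_force: [-2.2, 3.3, 5.6]
opening: 0.0005
time: 30.57
tool_pos: [0.4874, -0.4515, 0.2296]
tool_rot: [3.134, -0.0, 1.457]
contact_force: [-1.8, 0.5, 3.4]
opening: 0.0007
```

```bash
python3 -m creep '[[[0,0,-4,0,0,0],[0,0,-4,0,0,0]]]'; python3 -m creep '[[[0,0,10,0,0,0],[0,0,30,0,0,0],[0,0,35,0,0,0],[-30,0,20,0,0,0],[-35,0,0,0,0,0]]]'
python3 - <<'E'
from h import *
im=viewer.read_camera("scene"); top=viewer.read_camera("top"); cv2.imwrite("pics/top11.png",top)
A=cv2.resize(im[215:335,215:345],None,fx=4.5,fy=4.5,interpolation=2)
crop(im,180,160,380,310,4,"s11"); crop(im,180,185,380,335,4,"s11")
b=cv2.imread("pics/top0.png").astype(int)
for n,(u,v) in dict(timer=(178,262),bottle=(184,168)).items(): print(n,np.abs(top.astype(int)-b)[v-12:v+12,u-12:u+12].mean().round(1))
E
```

```text
time: 30.73
tool_pos: [0.4874, -0.4515, 0.2285]
tool_rot: [3.133, 0.002, 1.457]
contact_force: [-10.7, 11.3, 35.4]
opening: 0.0008
time: 31.15
tool_pos: [0.4254, -0.4503, 0.3261]
tool_rot: [3.129, 0.005, 1.463]
contact_force: [0.7, -1.9, -0.1]
opening: 0.0005
timer 2.8
bottle 2.5
```

View pics/s11.png

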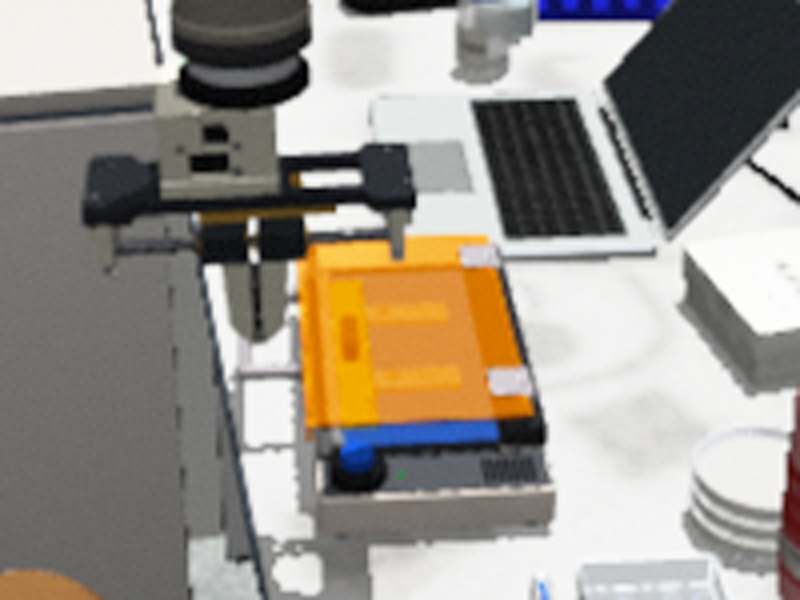

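Cover down, contents in place, the key pressed to its stop, arm clear. Handing in.

```bash
python3 -c "
from cell import robot
print(robot.hand_in())"
```

```text
the job is handed in; nothing more can be done
None
```

The job is handed in, about 31 s on the robot's clock, and no verdict came back. I opened the cover fully and set the rule against the rail. I put both cassettes (only two were on the bench) against the graduated edge, lowered the cover onto its stops, then pressed the light key.

Last checks:
- **Rule and cassettes:** the last top picture before closing showed the rule flush along the rail and both cassettes square and touching it. I felt about 10 N (rule) and 3–4 N (cassettes) when pushing them home. They still looked in place through the closed cover.
- **Cover:** it came down with about 14 N on the stops, and looks the same as it did closed at the start.
- **Light key:** it met resistance at about 56 mm above the bench and stopped about 5 mm lower, at 35 N. That was firmer than needed but under the 40 N limit. The pictures show no visible sign that the light is on, so the key travel is the only evidence for it.
- **Timer and bottle:** no change against the first picture. I saw no object knocked aside during the run.

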